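# Hang the tube carrier on the gravity rail

### The arm

A 6-joint arm with a two-finger parallel gripper is mounted at the origin on a cart in front of the work surface, level with it; the furniture and walls round the work are solid. World frame = base frame: x ahead of the robot, y to its left, z up, the work surface at z = 0. Lengths are in m, angles in degrees, forces in N, time in s.
With the tool pointing down it reaches from about 0.3 to 0.75 m from the base axis. Payload 8.5 kg.
Tool frame: the origin (TCP) lies on the centre line of the jaws, within the pads' length; the fingertips stand 17 mm ahead of it and the grasp point (between the pads) lies 2 mm behind it (env.tip_extent is the distance from the TCP to the fingertips, in m); z points along the fingers, y is the direction in which the jaws open and shut (so a half turn about z gives the same grasp; the last joint's range is limited). The gripper opens to 85 mm and grips with 20 to 120 N. Pads are 22 mm wide; open, the fingers measure 114 mm over their backs; the gripper's body (76 mm by 85 mm) begins 54 mm behind the grasp point. The pads swing forward as they close: fully open they stand 13 mm farther back than shut.
Start: joints at [-77.538, 21.807, 74.336, -0, 83.858, -12.336], TCP at [0.231, -0.499, 0.248] pointing down, gripper open.
Joint ranges: [-178.18, 178.18], [-50.72, 133.34], [12.68, 142.11], [-81.47, 261.47], [9.98, 163.14], [-165.26, 165.26]. Speed limits (degrees/s): [136.94, 136.94, 180, 180, 180, 180].

### API

Orientations are given as a 3x3 rotation matrix whose columns are the frame's x, y, z axes.
In Python, from rig import telemetry, get_image, camera_params, close_job, env gives the robot as it stands.
- The arm moves only by the tool apply_moves, never from a script. Its argument "motion" is a list of rows, each an object of numbers: "tx", "ty", "tz": the shift along the tool's x, y, z in cm; "turn": the turn about the tool's z in degrees; "jaw": the gripper's target within -1 to 1 (fully open at 1, half-way at 0, shut at -1). In form: [{"tx": .., "ty": .., "tz": .., "turn": .., "jaw": ..}, ...]. A call has 1 to 5 rows; each row is the pose to reach, as a shift and turn from the pose measured when the call began, along the tool's axes at that moment; what a row does not reach only later rows make up. A row lasts 1/12 s, in which the tool goes at most 41.7 mm and 7.16 degrees, less where a joint would pass 70% of its speed; a pose out of reach is approached as far as the arm can. A call with a gripper value outside its range is refused whole. The fingers move at their own pace and stop on an object; "squeeze" is the grip in N (left out, the last holds). Time passes only in rows, so rows that repeat a pose let the fingers close. It gives the time, the measured TCP pose, the force and the opening at its end, in the units of the state.
- telemetry.observe(): the state, without advancing time (a new reading comes with each control period).
- get_image(name): name is "scene" or "side" or "wrist"; returns (picture, depth): 400x640x3 uint8, red, green, blue; 400x640 float32, m along the optical axis (not along the pixel's ray), 0 where there is no reading.
- camera_params(name): a dict with "fx", "fy", "cx", "cy" (pixels), "D" ([k1, k2, p1, p2, k3] as OpenCV has them; the pictures are not rectified), "rvec" (rotation vector, rad) and "tvec" (3), from world to camera coordinates, as OpenCV has them. Camera axes: x right, y down, z forward; pixel columns grow to the right and rows downward; lengths in m; the calibration is good to about 2 mm. A picture is of the moment at which its call begins: read the wrist's pose just before it. camera_params takes no time and is no camera call; for the wrist camera it gives the pose at the moment of the call.
- close_job(): hands the job in, once; it reports no verdict.
The state is a dict: "time_s": time; "q": joint angles; "qvel": joint speeds; "joint_efforts": joint torques, N m; "position": TCP position; "tool_rot": TCP orientation; "ft_force": force on the tool from outside, world axes, zero at the start; "wrist_torque": the same for the moment, N m; "grip_width": finger opening in m.
Only numpy, scipy, OpenCV 4.12 (cv2) and the standard library are available. Lean on these libraries where they do the work, as an engineer would, in place of code of your own. Each camera call takes 0.05 s, during which the arm holds its last target. There are 200 camera calls.

### The job

Pick up the empty roller tube carrier, the taller of the two tube holders, with the open slot and two rollers underneath, by its grip fin and hook it over the upper end of the sloping rail. Lower it until its rollers rest on the rail, let go there, and let it roll down by itself until it rests against the stop at the low end. Leave the low solid tube block, which has no slot, where it stands.

Things in the scene. Friction and masses are not known exactly. Their poses are not given: they have to be found in the camera images.
- carrier_mid (a point): Centre of the roller tube carrier, 50 mm above its foot; it stands upright, 72 x 72 x 100 mm high, 0.28 kg, same after half a turn. z up, y along its slot and grip fin, x across. Fin: 12 mm thick (x), 52 long (y), 12 to 50 mm above this point, on a roof 32 mm wide (x). White blocks with empty tube wells at both sides end 16 mm below this point.
- carrier: The same carrier; origin at the centre of its foot, same axes. Its slot along y is open below and at both ends, 24 mm wide (x), lined with slippery plastic, flared to 40 mm at the foot. Two free-turning rollers in the slot, at y = -24 and +24 mm, have their undersides 38 mm above the foot: they run on the rail's top face, the blocks hanging on both sides of the bar.
- feed_rail: Fixed sloping steel bar, 12 mm wide (x), 300 mm long (y). Origin: middle of its top face, 110 mm above the bench. y runs uphill along it (9 degrees), x level, z square to it. Upper end open, y = +150 mm; stop face at y = -130 mm, 26 mm high, 50 wide. A carrier set down level tips to the slope, rolls by itself at 0.1 to 0.5 m/s and rests at the stop with its centre at y = -94, z = 12 mm.
- bench_block_mid (a point): Centre (36 mm above its foot) of the low solid tube block: 72 x 72 mm in plan, 72 mm high, with the same wells and grip fin but no slot and no rollers. It stays where it is. It and the carrier may swap places from run to run.
Not all that is in view belongs to the job. What is shaped like the carrier but turquoise or yellow is not meant.

How it is judged (in metres and radians):
On the way:
1. the carrier, still held, straddles the upper part of the rail (centre at least 20 mm uphill of the rail's middle) with its rollers less than 15 mm above the top face (contact force between the fingers and carrier above 0.3 N and x of carrier_mid in the frame of feed_rail between -0.015 and 0.015 m and y of carrier_mid in the frame of feed_rail between 0.02 and 0.14 m and z of carrier_mid in the frame of feed_rail between 0 and 0.027 m), for 0.1 s.
At the end, for the whole second after the job is handed in: The carrier hangs on the rail, slot over the bar (centre within 12 mm of the bar sideways, within 10 mm of its hanging height, within 15 degrees of the rail's direction), at rest against the stop (within 15 mm), and the low solid block is within 30 mm of where it stood (x of carrier_mid in the frame of feed_rail between -0.012 and 0.012 m and y of carrier_mid in the frame of feed_rail between -0.11 and -0.079 m and z of carrier_mid in the frame of feed_rail between 0.004 and 0.022 m and angle between the y axis of carrier_mid and the y axis of feed_rail, either way round below 0.26 rad and angle between carrier_mid's own z axis and vertical below 0.4 rad and linear speed of carrier below 0.02 m/s and distance of bench_block_mid from where it was at the start of the episode below 0.03 m); the robot touches nothing.
It fails at once if the fingers touch the carrier while it is on the lower part of the rail (more than 20 mm downhill of the middle): it must roll there by itself (contact force between the fingers and carrier above 0.5 N and x of carrier_mid in the frame of feed_rail between -0.03 and 0.03 m and y of carrier_mid in the frame of feed_rail between -0.15 and -0.02 m and z of carrier_mid in the frame of feed_rail below 0.03 m).
It fails at once if the low solid tube block is shifted by more than 30 mm (distance of bench_block_mid from where it was at the start of the episode above 0.03 m).
It also fails if it takes over 40 s, if anything falls off the work surface, if the arm or the gripper's body presses on something with over 40 N, if the wrist force passes 120 N, or if a joint passes its speed limit or range.

## Working session

There is one attempt and no reset: what is moved stays moved. The work goes in short steps, Python scripts to look and compute and a tool call to move; the robot and the scene stay as the last step left them, time stands still between calls to the robot, and variables do not carry over. Pictures are saved under pics/ and viewed, about 8 in all and at most 12, crops included, and the job is handed in when it is done.

Besides the shell and the picture viewer there is one more tool, called after "Request:" as name(argument=value, ...), one argument or row to a line, values as JSON. apply_moves: Moves the arm, as the interface text tells. Its arguments: {"type":"object","properties":{"motion":{"type":"array"},"squeeze":{"type":"number"}},"required":["motion"]}

```bash
mkdir -p pics; ls; cat > h.py <<'E'
import numpy as np, cv2
from rig import telemetry, get_image, camera_params, close_job, env
def cam(n):
    p=camera_params(n); K=np.array([[p['fx'],0,p['cx']],[0,p['fy'],p['cy']],[0,0,1.]])
    R=cv2.Rodrigues(np.array(p['rvec'],float))[0]; return K,np.array(p['D'],float),R,np.array(p['tvec'],float).ravel()
def cloud(n,d,c):
    K,D,R,t=c; h,w=d.shape
    uv=np.stack(np.meshgrid(np.arange(w),np.arange(h)),-1).reshape(-1,1,2).astype(np.float32)
    xy=cv2.undistortPoints(uv,K,D).reshape(-1,2); z=d.reshape(-1,1)
    P=(np.hstack([xy*z,z])-t)@R; P[z[:,0]==0]=np.nan
    return P.reshape(h,w,3)
def snap(n,tag):
    c=cam(n); im,d=get_image(n); P=cloud(n,d,c)
    np.savez(f'{tag}.npz',im=im,d=d,P=P); cv2.imwrite(f'pics/{tag}.png',im[:,:,::-1]); return im,d,P
E
python3 - <<'E'
from h import *
for n in('scene','side'):
    snap(n,n+'0')
a=cv2.imread('pics/scene0.png');b=cv2.imread('pics/side0.png')
print(telemetry.observe()['tool_rot'], cam('scene')[2:],cam('side')[2:])
E
```

```text
pics
[[ 9.07793878e-01  4.19416495e-01 -2.78845525e-04]
 [ 4.19416522e-01 -9.07793161e-01  1.16551965e-03]
 [ 2.35704108e-04 -1.17500403e-03 -9.99999282e-01]] (array([[ 0.49570759, -0.86832259, -0.01702517],
       [-0.60827174, -0.33312425, -0.72043995],
       [ 0.61990279,  0.36748349, -0.69330831]]), array([-0.44661256,  0.37945708,  1.43665629])) (array([[-0.86456877,  0.50250625, -0.00288312],
       [ 0.39366513,  0.67371789, -0.62540544],
       [-0.31232774, -0.541841  , -0.78029464]]), array([ 0.60608971, -0.06469362,  1.9731643 ]))
```

View pics/scene0.png

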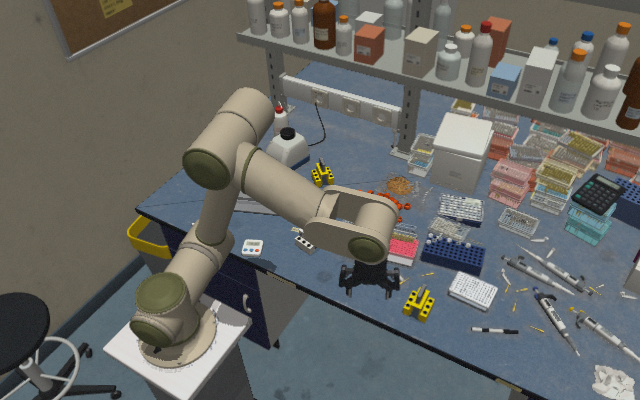

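View pics/side0.png

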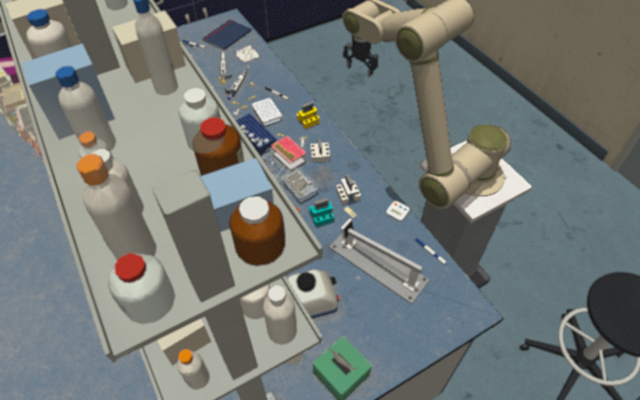

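Side view: white holders at about (319,151) and (347,190), a turquoise one at (320,212), yellow at (307,115), and the rail from (345,230) to (420,275). I'll enlarge this area and measure it.

```bash
python3 - <<'E'
from h import *
z=np.load('side0.npz');im=z['im'];P=z['P']
c=im[130:310,290:450,::-1];cv2.imwrite('pics/c1.png',cv2.resize(c,None,fx=3.3,fy=3.3,interpolation=cv2.INTER_CUBIC))
np.set_printoptions(precision=3,suppress=True)
for (v,u) in [(151,319),(190,347),(230,347),(270,415)]:
    print(u,v);print(P[v-3:v+4:3,u-3:u+4:3])
m=(P[...,0]>.1)&(P[...,0]<.75)&(P[...,1]>-.5)&(P[...,1]<.6)&(P[...,2]>.0)&(P[...,2]<.2)
# height map 2mm/px... rows = x, cols=y
H=np.zeros((325,550),np.uint8)
p=P[m];o=np.argsort(p[:,2]);p=p[o]
for q in p: cv2.circle(H,(int((.6-q[1])*500),int((.75-q[0])*500)),1,int(min(255,q[2]*1700+20)),-1)
cv2.imwrite('pics/h1.png',cv2.applyColorMap(H,cv2.COLORMAP_JET))
E
```

```text
319 151
[[[ 0.479 -0.408  0.028]
  [ 0.484 -0.374  0.062]
  [ 0.477 -0.363  0.068]]

 [[ 0.491 -0.386  0.037]
  [ 0.487 -0.369  0.051]
  [ 0.477 -0.363  0.051]]

 [[ 0.499 -0.372  0.038]
  [ 0.487 -0.369  0.034]
  [ 0.476 -0.366  0.031]]]
347 190
[[[ 0.496 -0.17   0.045]
  [ 0.496 -0.151  0.066]
  [ 0.495 -0.134  0.083]]

 [[ 0.496 -0.169  0.03 ]
  [ 0.5   -0.144  0.058]
  [ 0.495 -0.133  0.067]]

 [[ 0.506 -0.153  0.034]
  [ 0.505 -0.136  0.052]
  [ 0.499 -0.125  0.061]]]
347 230
[[[0.617 0.02  0.112]
  [0.61  0.026 0.115]
  [0.595 0.023 0.1  ]]

 [[0.621 0.027 0.107]
  [0.609 0.027 0.099]
  [0.597 0.028 0.09 ]]

 [[0.62  0.026 0.088]
  [0.609 0.028 0.081]
  [0.603 0.037 0.089]]]
415 270
[[[0.519 0.26  0.123]
  [0.511 0.266 0.125]
  [0.507 0.273 0.132]]

 [[0.52  0.265 0.113]
  [0.513 0.27  0.115]
  [0.511 0.28  0.128]]

 [[0.517 0.265 0.092]
  [0.513 0.274 0.101]
  [0.51  0.282 0.112]]]
```

View pics/c1.png

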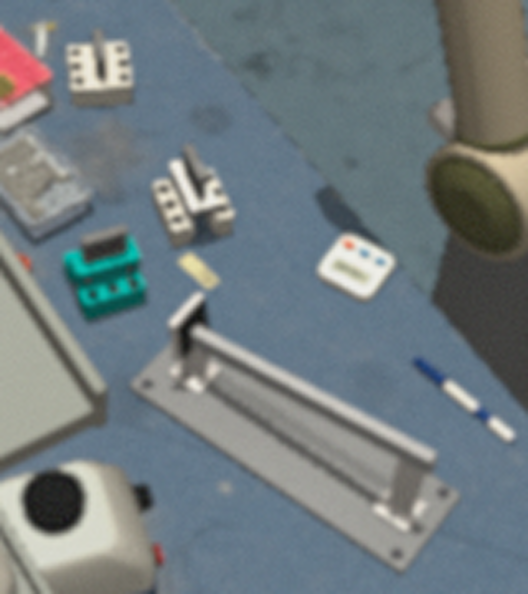

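Carrier: the white holder at side pixel (347,190), crop (190,195). It has a roof, a slot and a tall fin. The one at (319,151) is the low block with no slot, and the turquoise and yellow ones are decoys. Next I fit the fin and the rail.

```bash
python3 - <<'E'
from h import *
np.set_printoptions(precision=4,suppress=True)
z=np.load('side0.npz');P=z['P'];im=z['im']
def line(q):
    c=q[:,:2].mean(0);w,V=np.linalg.eigh(np.cov((q[:,:2]-c).T));v=V[:,1];s=(q[:,:2]-c)@v
    return c,v,np.sqrt(w),c+v*(s.min()+s.max())/2,s.max()-s.min(),np.degrees(np.arctan2(v[1],v[0]))
R=P.reshape(-1,3)
near=(np.hypot(R[:,0]-.495,R[:,1]+.14)<.07)
for lo,hi in((.055,.07),(.07,.085),(.08,.105),(.088,.12)):
    q=R[near&(R[:,2]>lo)&(R[:,2]<hi)];print('fin',lo,len(q),*line(q)) if len(q)>4 else 0
q=R[near&(R[:,2]>.015)];print(q.min(0),q.max(0))
# rail: along approx axis
a=np.array([.61,.025]);b=np.array([.508,.28]);u=(b-a)/np.linalg.norm(b-a);n=np.array([-u[1],u[0]])
s=(R[:,:2]-a)@u;e=(R[:,:2]-a)@n
m=(abs(e)<.03)&(s>.01)&(s<.30)&(R[:,2]>.07)&(R[:,2]<.15)
q=R[m];ss=s[m]
print(line(q))
for k in np.arange(.0,.3,.03):
    w=(ss>=k)&(ss<k+.03)
    if w.sum(): 
        zz=q[w];t=zz[zz[:,2]>np.percentile(zz[:,2],60)];print(k,w.sum(),t.mean(0),e[m][w].min(),e[m][w].max(),zz[:,2].max())
E
```

```text
fin 0.055 83 [ 0.4915 -0.1506] [-0.0083  1.    ] [0.0083 0.0228] [ 0.4915 -0.1549] 0.07829575048838575 90.47496608966075
fin 0.07 23 [ 0.4932 -0.1425] [0.1836 0.983 ] [0.0043 0.0166] [ 0.492 -0.149] 0.055847800239875865 79.41995212797825
fin 0.08 59 [ 0.4881 -0.1526] [0.2233 0.9748] [0.004  0.0169] [ 0.4867 -0.1588] 0.06022573076082065 77.09786052217126
fin 0.088 49 [ 0.4876 -0.1531] [0.2423 0.9702] [0.004  0.0171] [ 0.4862 -0.1587] 0.0602589571386563 75.97881890122162
[ 0.4455 -0.1985  0.0155] [ 0.5297 -0.1116  0.1084]
(array([0.5466, 0.1744]), array([-0.3406,  0.9402]), array([0.0042, 0.0812]), array([0.5522, 0.159 ]), np.float64(0.2717364782211387), np.float64(109.91634732926073))
0.0 35 [0.5935 0.0394 0.0926] -0.0003646078458394259 0.01918856058640232 0.0950692001639727
0.03 55 [0.5851 0.0669 0.0979] 0.001727519365691213 0.016698653464744834 0.10451376672810711
0.06 55 [0.5752 0.0935 0.1028] -0.0017834604854910098 0.013884479702930042 0.10906241772007604
0.09 59 [0.5635 0.1218 0.1072] -0.0024914120544166514 0.014898133095745694 0.11364456541842224
0.12 60 [0.5536 0.1491 0.1116] -0.002168749463207728 0.015041097108115823 0.11522296935314386
0.15 61 [0.5428 0.1774 0.1164] -0.002110705725115922 0.016012093774206163 0.12147257231446236
0.18 62 [0.5325 0.2052 0.1219] -0.002697293790673423 0.011327927486470466 0.12702103241671567
0.21 65 [0.5235 0.2354 0.1269] -0.007128502812667628 0.012987840738661124 0.13189761007626544
0.24 108 [0.514  0.2607 0.1285] -0.0066735291202368275 0.010260174272936773 0.13692510447557268
0.27 42 [0.5073 0.2797 0.1307] -0.007094224723968624 0.010409515464586242 0.1379908058041671
```

Request:
apply_moves(
  motion=[
    {"tx": 2,"ty": -1.1,"turn": -5,"jaw": 1},
    {"tx": 5.5,"ty": -3,"turn": -11,"jaw": 1},
    {"tx": 9,"ty": -5,"turn": -17,"jaw": 1},
    {"tx": 12.5,"ty": -6.9,"turn": -23,"jaw": 1},
    {"tx": 16,"ty": -8.8,"turn": -29,"jaw": 1},
  ],
  squeeze=50,
)

```text
invalid input
```

Request:
apply_moves(
  motion=[
    {"tx": 2.0,"ty": -1.1,"tz": 0,"turn": -5,"jaw": 1},
    {"tx": 5.5,"ty": -3.0,"tz": 0,"turn": -11,"jaw": 1},
    {"tx": 9.0,"ty": -5.0,"tz": 0,"turn": -17,"jaw": 1},
    {"tx": 12.5,"ty": -6.9,"tz": 0,"turn": -23,"jaw": 1},
    {"tx": 16.0,"ty": -8.8,"tz": 0,"turn": -29,"jaw": 1},
  ],
  squeeze=50,
)

```text
time_s: 0.52
position: [0.3395, -0.3503, 0.2477]
tool_rot: [[0.587, 0.81, -0.001], [0.81, -0.587, 0.002], [0.001, -0.002, -1.0]]
ft_force: [0.8, -1.1, 0.6]
grip_width: 0.0854
```

Request:
apply_moves(
  motion=[
    {"tx": 3.5,"ty": 0,"tz": 0,"turn": -5,"jaw": 1},
    {"tx": 7.5,"ty": 0,"tz": 0,"turn": -10,"jaw": 1},
    {"tx": 11.5,"ty": 0.1,"tz": 0,"turn": -15,"jaw": 1},
    {"tx": 15.5,"ty": 0.2,"tz": 0,"turn": -20,"jaw": 1},
    {"tx": 19.0,"ty": 0.3,"tz": 0,"turn": -22,"jaw": 1},
  ],
)

```text
time_s: 0.93
position: [0.4544, -0.196, 0.2478]
tool_rot: [[0.236, 0.972, -0.001], [0.972, -0.236, 0.002], [0.002, -0.001, -1.0]]
ft_force: [0.7, -0.4, 0.7]
grip_width: 0.0856
```

```bash
python3 - <<'E'
from h import *
np.set_printoptions(precision=4,suppress=True)
s=telemetry.observe();print(s['time_s'],s['position'],s['tool_rot'],s['q'])
im,d,P=snap('wrist','w1')
print(-cam('wrist')[2].T@cam('wrist')[3], np.percentile(d[d>0],[0,5,50,95]))
E
```

```text
0.9333 [ 0.4544 -0.196   0.2478] [[ 0.2361  0.9717 -0.0008]
 [ 0.9717 -0.236   0.0022]
 [ 0.002  -0.0013 -1.    ]] [-37.11    16.333   82.7753   0.0773  81.004  -23.4686]
[ 0.4732 -0.1273  0.3736] [0.0538 0.0694 0.3629 1.2809]
```

View pics/w1.png

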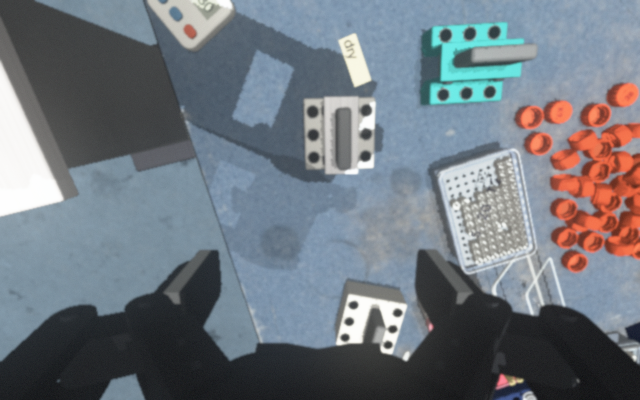

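The wrist view shows the carrier at (340,138) with its fin roughly vertical in the image, and the low block at (372,318), well clear.

```bash
python3 - <<'E'
from h import *
np.set_printoptions(precision=4,suppress=True)
P=np.load('w1.npz')['P'];s=telemetry.observe();Rt=np.array(s['tool_rot']);p0=np.array(s['position'])
Q=P[85:185,295:385].reshape(-1,3)
for lo,hi in((.09,.115),(.05,.072),(.025,.045)):
    q=Q[(Q[:,2]>lo)&(Q[:,2]<hi)]
    r=cv2.minAreaRect((q[:,:2]*1000).astype(np.float32));c=q[:,:2].mean(0)
    w,V=np.linalg.eigh(np.cov((q[:,:2]-c).T));print(lo,len(q),r,np.median(q[:,2]),c,np.degrees(np.arctan2(V[1,1],V[0,1]))%180)
    print(' tool cm',Rt.T@(np.r_[np.array(r[0])/1000,p0[2]]-p0)*100)
E
```

```text
0.09 919 ((485.7547302246094, -158.5819091796875), (51.52207946777344, 11.732439994812012), 77.5205307006836) 0.0996205587363675 [ 0.4858 -0.1577] 77.69648134268516
 tool cm [3.9364 2.0421 0.0159]
0.05 1674 ((485.79583740234375, -158.31436157226562), (71.90738677978516, 35.72013473510742), 78.06700897216797) 0.06192765794048531 [ 0.4855 -0.1551] 76.3889828517598
 tool cm [3.9634 2.0399 0.016 ]
0.025 2511 ((486.11688232421875, -158.38433837890625), (72.00142669677734, 71.97056579589844), 77.55941009521484) 0.03408871511747445 [ 0.4849 -0.157 ] 167.78173784359703
 tool cm [3.964  2.0728 0.016 ]
```

Request:
apply_moves(
  motion=[
    {"tx": 2.0,"ty": 1.0,"tz": 0.5,"turn": -1,"jaw": 1},
    {"tx": 4.0,"ty": 2.0,"tz": 2.5,"turn": -1.3,"jaw": 1},
    {"tx": 4.0,"ty": 2.05,"tz": 6.0,"turn": -1.3,"jaw": 1},
    {"tx": 4.0,"ty": 2.05,"tz": 9.5,"turn": -1.3,"jaw": 1},
    {"tx": 4.0,"ty": 2.05,"tz": 12.0,"turn": -1.3,"jaw": 1},
  ],
)

```text
time_s: 1.4
position: [0.4853, -0.1565, 0.1253]
tool_rot: [[0.209, 0.978, -0.002], [0.978, -0.209, 0.006], [0.005, -0.003, -1.0]]
ft_force: [0.1, -0.7, -0.4]
grip_width: 0.0853
```

```bash
cat > go.py <<'E'
import sys
from h import *
np.set_printoptions(precision=3,suppress=True)
x,y,z,yaw=map(float,sys.argv[1:5]) # target TCP, tool x yaw deg
s=telemetry.observe();R=np.array(s['tool_rot']);p=np.array(s['position'])
yw=np.degrees(np.arctan2(R[1,0],R[0,0]))
print('t',s['time_s'],'p',p,'yaw',yw,'tilt',R[:2,2],'F',np.array(s['ft_force']),'w',s['grip_width'],'q',np.array(s['q']))
print('tool cm',R.T@(np.array([x,y,z])-p)*100,'turn',(yw-yaw+180)%360-180)
E
python3 go.py .486 -.1584 .087 77.7
```

```text
t 1.4 p [ 0.485 -0.156  0.125] yaw 77.90875939204653 tilt [-0.002  0.006] F [ 0.091 -0.685 -0.441] w 0.08533731413576076 q [-31.307  25.354  91.363   0.249  63.549 -19.327]
tool cm [-0.19   0.125  3.824] turn 0.20875939204654514
```

Request:
apply_moves(
  motion=[
    {"tx": -0.1,"ty": 0.1,"tz": 2.0,"turn": 0,"jaw": 1},
    {"tx": -0.1,"ty": 0.1,"tz": 3.6,"turn": 0,"jaw": 1},
    {"tx": -0.1,"ty": 0.1,"tz": 3.8,"turn": 0,"jaw": 1},
    {"tx": -0.1,"ty": 0.1,"tz": 3.8,"turn": 0,"jaw": 0},
    {"tx": -0.1,"ty": 0.1,"tz": 3.8,"turn": 0,"jaw": -1},
  ],
  squeeze=50,
)

```text
time_s: 1.82
position: [0.4863, -0.1577, 0.0881]
tool_rot: [[0.21, 0.978, -0.001], [0.978, -0.21, 0.005], [0.005, -0.002, -1.0]]
ft_force: [-0.1, -1.0, 0.8]
grip_width: 0.0639
```

Request:
apply_moves(
  motion=[
    {"tx": 0,"ty": 0,"tz": 0,"turn": 0,"jaw": -1},
    {"tx": 0,"ty": 0,"tz": 0,"turn": 0,"jaw": -1},
    {"tx": 0,"ty": 0,"tz": 0,"turn": 0,"jaw": -1},
    {"tx": 0,"ty": 0,"tz": 0,"turn": 0,"jaw": -1},
    {"tx": 0,"ty": 0,"tz": 0,"turn": 0,"jaw": -1},
  ],
)

```text
time_s: 2.23
position: [0.4864, -0.1578, 0.0886]
tool_rot: [[0.209, 0.978, -0.0], [0.978, -0.209, 0.005], [0.004, -0.001, -1.0]]
ft_force: [-1.8, 0.2, 4.2]
grip_width: 0.0111
```

Request:
apply_moves(
  motion=[
    {"tx": 0,"ty": 0,"tz": -2.0,"turn": 0,"jaw": -1},
    {"tx": 0,"ty": 0,"tz": -6,"turn": 0,"jaw": -1},
    {"tx": 0,"ty": 0,"tz": -10,"turn": 0,"jaw": -1},
    {"tx": 0,"ty": 0,"tz": -14,"turn": 0,"jaw": -1},
    {"tx": 0,"ty": 0,"tz": -18,"turn": 0,"jaw": -1},
  ],
)

```text
time_s: 2.65
position: [0.4858, -0.1582, 0.2702]
tool_rot: [[0.209, 0.978, -0.001], [0.978, -0.209, 0.005], [0.005, -0.002, -1.0]]
ft_force: [1.3, -1.1, -3.2]
grip_width: 0.0112
```

```bash
python3 go.py .526 .232 .265 109.5
```

```text
t 2.65 p [ 0.486 -0.158  0.27 ] yaw 77.91388784884066 tilt [-0.001  0.005] F [ 1.317 -1.073 -3.153] w 0.011176758079528773 q [-31.441  17.041  77.918   0.22   85.27  -19.373]
tool cm [38.996 -4.24   0.721] turn -31.58611215115934
```

Request:
apply_moves(
  motion=[
    {"tx": 2.5,"ty": -0.2,"tz": 0,"turn": -5,"jaw": -1},
    {"tx": 6.5,"ty": -0.7,"tz": 0,"turn": -11,"jaw": -1},
    {"tx": 10.5,"ty": -1.1,"tz": 0,"turn": -18,"jaw": -1},
    {"tx": 14.5,"ty": -1.6,"tz": 0,"turn": -25,"jaw": -1},
    {"tx": 17.5,"ty": -2.0,"tz": 0,"turn": -31.6,"jaw": -1},
  ],
)

```text
time_s: 3.07
position: [0.5023, 0.0199, 0.2708]
tool_rot: [[-0.34, 0.94, -0.002], [0.94, 0.34, 0.006], [0.007, -0.0, -1.0]]
ft_force: [0.4, 0.1, -3.8]
grip_width: 0.0114
```

```bash
python3 - <<'E'
from h import *
np.set_printoptions(precision=4,suppress=True)
im,d,P=snap('wrist','w2')
a=np.array([.5555,.148]);t=np.radians(109.5);u=np.array([np.cos(t),np.sin(t)]);n=np.array([u[1],-u[0]])
R=P.reshape(-1,3);s=(R[:,:2]-a)@u;e=(R[:,:2]-a)@n
m=(abs(e)<.03)&(abs(s)<.17)&(abs(R[:,2]-.11-np.tan(np.radians(9))*s)<.012)
q=R[m];ss=s[m];print(len(q),ss.min(),ss.max())
for k in np.arange(-.17,.17,.03):
    w=(ss>=k)&(ss<k+.03)
    if w.sum()>3: print(k,w.sum(),q[w].mean(0),np.percentile(e[m][w],[2,50,98]))
E
python3 go.py .526 .232 .265 109.5
```

```text
4255 -0.1469287267388955 0.04972954846122466
-0.17 27 [0.5807 0.006  0.0902] [-0.024  -0.0237 -0.0222]
-0.14 785 [0.5966 0.0263 0.0901] [-0.0229 -0.0022  0.0212]
-0.11000000000000001 498 [0.586  0.0582 0.0942] [-0.0061 -0.0017  0.0059]
-0.08000000000000002 550 [0.5754 0.0865 0.099 ] [-0.0066 -0.0021  0.0052]
-0.05000000000000002 636 [0.5648 0.1146 0.1037] [-0.0073 -0.0028  0.0045]
-0.020000000000000018 718 [0.5543 0.1426 0.1084] [-0.0078 -0.0034  0.0041]
0.009999999999999981 817 [0.5438 0.1706 0.1131] [-0.0083 -0.0039  0.0035]
0.03999999999999998 224 [0.5372 0.188  0.1158] [-0.0086 -0.0044  0.0032]
t 3.1167 p [0.502 0.024 0.271] yaw 110.4957073976476 tilt [-0.002  0.009] F [-0.707  3.603 -3.168] w 0.011130176202953396 q [-11.037  16.153  79.095   0.467  84.981 -31.575]
tool cm [18.668  9.52   0.761] turn 0.9957073976476067
```

View pics/w2.png

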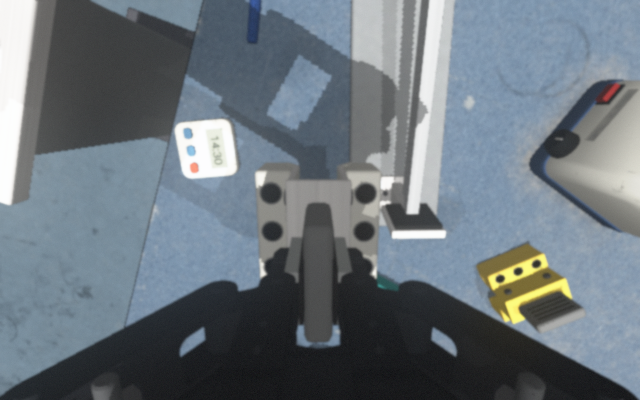

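```bash
python3 go.py .5195 .2353 .26 110.6
```

```text
t 3.1167 p [0.502 0.024 0.271] yaw 110.4957073976476 tilt [-0.002  0.009] F [-0.707  3.603 -3.168] w 0.011130176202953396 q [-11.037  16.153  79.095   0.467  84.981 -31.575]
tool cm [19.2    9.026  1.265] turn -0.10429260235238758
```

Request:
apply_moves(
  motion=[
    {"tx": 2.5,"ty": 1.2,"tz": 0,"turn": 0,"jaw": -1},
    {"tx": 6.0,"ty": 2.8,"tz": 0,"turn": 0,"jaw": -1},
    {"tx": 9.5,"ty": 4.5,"tz": 0.3,"turn": 0,"jaw": -1},
    {"tx": 13.0,"ty": 6.1,"tz": 0.6,"turn": 0,"jaw": -1},
    {"tx": 16.5,"ty": 7.8,"tz": 1.0,"turn": 0,"jaw": -1},
  ],
)

```text
time_s: 3.53
position: [0.517, 0.2075, 0.262]
tool_rot: [[-0.35, 0.937, -0.003], [0.937, 0.35, 0.009], [0.009, 0.0, -1.0]]
ft_force: [1.6, -0.1, -2.4]
grip_width: 0.0112
```

```bash
python3 go.py .5195 .2353 .235 110.6
```

```text
t 3.5333 p [0.517 0.207 0.262] yaw 110.48095510785343 tilt [-0.003  0.009] F [ 1.551 -0.121 -2.436] w 0.011209926219392392 q [  9.465  21.992  71.739   0.514  86.365 -11.049]
tool cm [2.492 1.207 2.724] turn -0.11904489214657588
```

Request:
apply_moves(
  motion=[
    {"tx": 1.5,"ty": 0.7,"tz": 0.3,"turn": 0,"jaw": -1},
    {"tx": 2.3,"ty": 1.1,"tz": 1.2,"turn": 0,"jaw": -1},
    {"tx": 2.5,"ty": 1.2,"tz": 2.2,"turn": 0,"jaw": -1},
    {"tx": 2.5,"ty": 1.2,"tz": 2.7,"turn": 0,"jaw": -1},
    {"tx": 2.5,"ty": 1.2,"tz": 2.7,"turn": 0,"jaw": -1},
  ],
)

```text
time_s: 3.95
position: [0.5189, 0.234, 0.2334]
tool_rot: [[-0.349, 0.937, -0.007], [0.937, 0.349, 0.007], [0.009, -0.004, -1.0]]
ft_force: [-0.1, -0.5, -3.9]
grip_width: 0.0113
```

```bash
python3 go.py .5195 .2353 .182 110.6; python3 - <<'E'
from h import *
np.set_printoptions(precision=4,suppress=True)
s=telemetry.observe();Rt=np.array(s['tool_rot']);p=np.array(s['position'])
a=np.array([.5507,.1521]);u=np.array([-.3514,.9362]);n=np.array([u[1],-u[0]])
for c in('wrist','side'):
    im,d,P=snap(c,c+'3');R=P.reshape(-1,3);ds=(R[:,:2]-a)@u;e=(R[:,:2]-a)@n
    m=(abs(e)<.02)&(abs(ds)<.16)&(abs(R[:,2]-.11-np.tan(np.radians(9))*ds)<.008)
    for lo in np.arange(-.12,.16,.04):
        w=m&(ds>lo)&(ds<lo+.04)
        if w.sum()>5: print(c,lo,w.sum(),R[w].mean(0),np.percentile(e[w],[3,50,97]))
    T=(R-p)@Rt
    for lo,hi in((-.02,.02),(.02,.034),(.045,.07)):
        w=(abs(T[:,0])<.05)&(abs(T[:,1])<.05)&(T[:,2]>lo)&(T[:,2]<hi); q=T[w]
        if len(q)>5: print(c,'tool',lo,len(q),np.percentile(q,[2,50,98],axis=0).ravel())
i=cv2.imread('pics/side3.png')[190:320,310:470];cv2.imwrite('pics/c3.png',cv2.resize(i,None,fx=3.5,fy=3.5,interpolation=2))
E
```

```text
t 3.95 p [0.519 0.234 0.233] yaw 110.41109926418665 tilt [-0.007  0.007] F [-0.057 -0.467 -3.883] w 0.01129766496284469 q [12.15  24.438 72.601  0.499 83.249 -8.322]
tool cm [0.05  0.12  5.139] turn -0.18890073581334832
wrist -0.07999999999999999 71 [0.5704 0.1023 0.1029] [-0.0045  0.0011  0.0067]
wrist 0.08000000000000004 288 [0.5118 0.2591 0.1295] [-0.0045  0.0012  0.0069]
wrist 0.12000000000000005 489 [0.5061 0.2746 0.1316] [-0.0043  0.0012  0.0068]
wrist tool -0.02 5957 [-0.0231 -0.0162 -0.0197  0.0076  0.0007 -0.0108  0.0247  0.0179  0.0125]
wrist tool 0.02 2934 [ 0.0045 -0.0147  0.025   0.0241  0.0006  0.0271  0.0341  0.0163  0.0293]
wrist tool 0.045 5530 [-0.0263 -0.0344  0.053   0.0103 -0.011   0.0547  0.0335  0.0358  0.0649]
side -0.12 47 [0.5882 0.0588 0.0949] [-0.0062  0.003   0.0088]
side -0.07999999999999999 51 [0.5741 0.0954 0.1   ] [-0.0057  0.0033  0.0077]
side -0.03999999999999998 56 [0.5593 0.1347 0.1069] [-0.0055  0.0027  0.0075]
side 2.7755575615628914e-17 49 [0.5462 0.1708 0.1124] [-0.0056  0.0035  0.0081]
side 0.12000000000000005 29 [0.5083 0.2756 0.1305] [-0.0017  0.0043  0.0094]
side tool -0.02 82 [-0.0241 -0.0035 -0.0178  0.0127  0.0076 -0.0003  0.0239  0.0193  0.0194]
side tool 0.02 128 [-0.0353 -0.012   0.0208  0.0091  0.0111  0.0257  0.033   0.0192  0.0332]
side tool 0.045 258 [-0.036  -0.0296  0.0462  0.0035  0.0275  0.0537  0.0329  0.0392  0.0683]
```

View pics/c3.png

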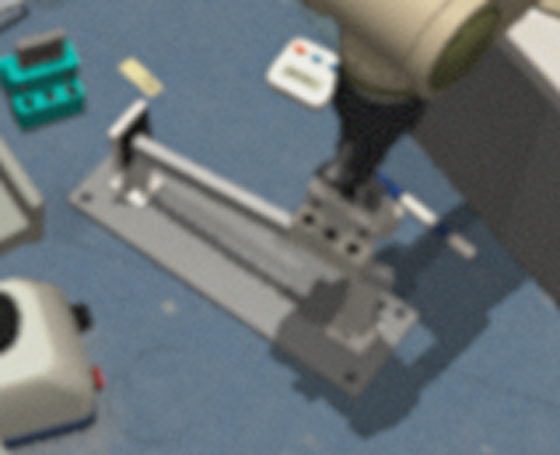

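View pics/wrist3.png

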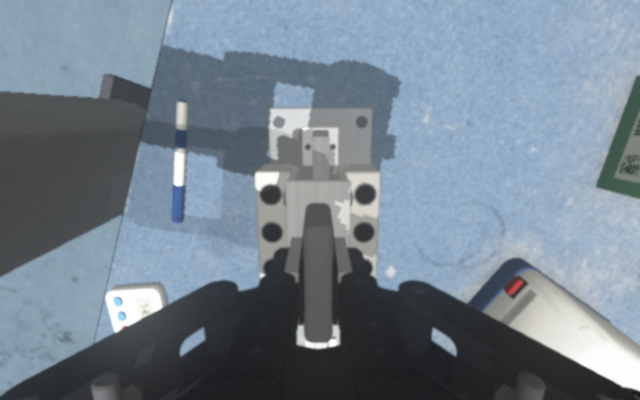

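Request:
apply_moves(
  motion=[
    {"tx": 0.05,"ty": 0.15,"tz": 0.5,"turn": 0,"jaw": -1},
    {"tx": 0.05,"ty": 0.2,"tz": 1.0,"turn": -0.2,"jaw": -1},
    {"tx": 0.05,"ty": 0.2,"tz": 2.0,"turn": -0.2,"jaw": -1},
    {"tx": 0.05,"ty": 0.2,"tz": 3.0,"turn": -0.2,"jaw": -1},
    {"tx": 0.05,"ty": 0.2,"tz": 3.6,"turn": -0.2,"jaw": -1},
  ],
)

```text
time_s: 4.47
position: [0.5206, 0.2353, 0.1973]
tool_rot: [[-0.351, 0.936, -0.006], [0.936, 0.351, 0.008], [0.009, -0.003, -1.0]]
ft_force: [-0.4, -1.0, -3.8]
grip_width: 0.0113
```

```bash
python3 go.py .5202 .2353 .1785 110.6
```

```text
t 4.4667 p [0.521 0.235 0.197] yaw 110.57174445851618 tilt [-0.006  0.008] F [-0.397 -0.957 -3.84 ] w 0.011317449171482013 q [12.237 26.301 75.718  0.517 78.21  -8.442]
tool cm [-0.004 -0.037  1.882] turn -0.028255541483815705
```

Request:
apply_moves(
  motion=[
    {"tx": 0,"ty": 0,"tz": 0.7,"turn": 0,"jaw": -1},
    {"tx": 0,"ty": 0,"tz": 1.2,"turn": 0,"jaw": -1},
    {"tx": 0,"ty": 0,"tz": 1.5,"turn": 0,"jaw": -1},
    {"tx": 0,"ty": 0,"tz": 1.7,"turn": 0,"jaw": -1},
    {"tx": 0,"ty": 0,"tz": 1.8,"turn": 0,"jaw": -1},
  ],
)

```text
time_s: 4.88
position: [0.5206, 0.2354, 0.1798]
tool_rot: [[-0.351, 0.936, -0.005], [0.936, 0.351, 0.008], [0.009, -0.002, -1.0]]
ft_force: [-2.3, -1.8, 4.3]
grip_width: 0.0114
```

The force has swung about 8 N upward, so the rollers are on the rail. I'll hold briefly, then open.

Request:
apply_moves(
  motion=[
    {"tx": 0,"ty": 0,"tz": 0,"turn": 0,"jaw": -1},
    {"tx": 0,"ty": 0,"tz": 0,"turn": 0,"jaw": -1},
    {"tx": 0,"ty": 0,"tz": 0,"turn": 0,"jaw": 1},
    {"tx": 0,"ty": 0,"tz": 0,"turn": 0,"jaw": 1},
    {"tx": 0,"ty": 0,"tz": 0,"turn": 0,"jaw": 1},
  ],
)

```text
time_s: 5.3
position: [0.5209, 0.2355, 0.1801]
tool_rot: [[-0.351, 0.936, -0.004], [0.936, 0.352, 0.008], [0.009, -0.001, -1.0]]
ft_force: [0.6, 0.3, 0.2]
grip_width: 0.047
```

Request:
apply_moves(
  motion=[
    {"tx": 0,"ty": 0,"tz": 0,"turn": 0,"jaw": 1},
    {"tx": 0,"ty": 0,"tz": 0,"turn": 0,"jaw": 1},
    {"tx": 0,"ty": 0,"tz": -1,"turn": 0,"jaw": 1},
    {"tx": 0,"ty": 0,"tz": -4,"turn": 0,"jaw": 1},
    {"tx": 0,"ty": 0,"tz": -8,"turn": 0,"jaw": 1},
  ],
)

```text
time_s: 5.72
position: [0.5202, 0.2346, 0.2595]
tool_rot: [[-0.351, 0.936, -0.01], [0.936, 0.351, 0.007], [0.01, -0.007, -1.0]]
ft_force: [1.1, 0.1, 0.8]
grip_width: 0.0851
```

Request:
apply_moves(
  motion=[
    {"tx": 1,"ty": 0,"tz": -2,"turn": 0,"jaw": 1},
    {"tx": 1,"ty": 0,"tz": -4,"turn": 0,"jaw": 1},
    {"tx": 1,"ty": 0,"tz": -4,"turn": 0,"jaw": 1},
    {"tx": 1,"ty": 0,"tz": -4,"turn": 0,"jaw": 1},
    {"tx": 1,"ty": 0,"tz": -4,"turn": 0,"jaw": 1},
  ],
)

```text
time_s: 6.13
position: [0.5168, 0.2435, 0.2989]
tool_rot: [[-0.351, 0.936, -0.011], [0.936, 0.351, 0.006], [0.01, -0.008, -1.0]]
ft_force: [-0.3, 0.2, -0.6]
grip_width: 0.0857
```

Request:
apply_moves(
  motion=[
    {"tx": 0,"ty": 0,"tz": 0,"turn": 0,"jaw": 1},
    {"tx": 0,"ty": 0,"tz": 0,"turn": 0,"jaw": 1},
    {"tx": 0,"ty": 0,"tz": 0,"turn": 0,"jaw": 1},
    {"tx": 0,"ty": 0,"tz": 0,"turn": 0,"jaw": 1},
    {"tx": 0,"ty": 0,"tz": 0,"turn": 0,"jaw": 1},
  ],
)

```text
time_s: 6.55
position: [0.5169, 0.2435, 0.2987]
tool_rot: [[-0.351, 0.936, -0.011], [0.936, 0.351, 0.006], [0.01, -0.008, -1.0]]
ft_force: [-0.3, -0.1, -0.2]
grip_width: 0.0856
```

```bash
python3 - <<'E'
from h import *
np.set_printoptions(precision=4,suppress=True)
print(telemetry.observe()['time_s'])
a=np.array([.5518,.1525]);u=np.array([-.3514,.9362]);n=np.array([u[1],-u[0]])
for k in range(3):
    im,d,P=snap('side','side4%d'%k)
    R=P.reshape(-1,3);ds=(R[:,:2]-a)@u;e=(R[:,:2]-a)@n
    w=(abs(e)<.03)&(abs(ds)<.16)&(R[:,2]-.11-.158*ds>.035)&(R[:,2]<.19)
    q=np.c_[ds,e,R[:,2]-.11-.158*ds][w];print(len(q),np.percentile(q,[2,50,98],axis=0))
i=cv2.imread('pics/side42.png')[130:320,290:470];cv2.imwrite('pics/c4.png',cv2.resize(i,None,fx=3,fy=3,interpolation=2))
E
```

```text
6.55
116 [[-0.1325 -0.0043  0.0363]
 [-0.1069  0.0048  0.0584]
 [-0.0818  0.0095  0.0688]]
111 [[-0.1322 -0.0034  0.0377]
 [-0.1052  0.0043  0.0571]
 [-0.0815  0.0095  0.0693]]
117 [[-0.1328 -0.0045  0.0352]
 [-0.1063  0.0048  0.0566]
 [-0.0818  0.0106  0.0685]]
```

View pics/c4.png

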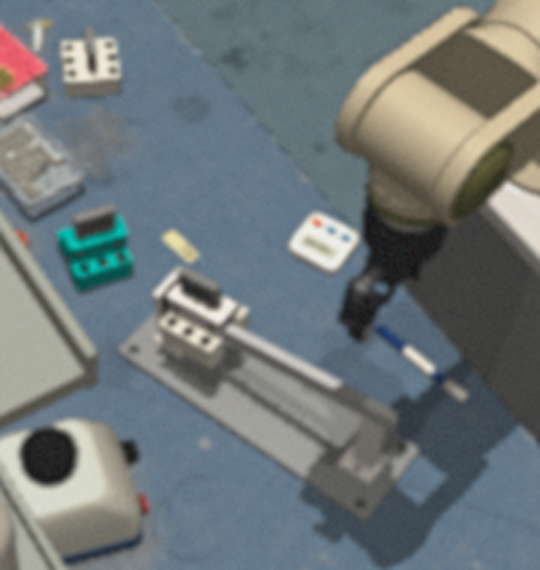

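The carrier sits against the stop (crop (195,315)) and doesn't move across three frames. The low block is still in its place at crop (90,65), and the gripper is clear.

```bash
python3 -c "
from rig import *
print(close_job())"
```

```text
the job is handed in; nothing more can be done
None
```

I gripped the carrier by its fin and lowered it over the upper part of the rail, about 90 mm uphill of the middle. I stopped when the wrist force showed the rollers touching, about 8 N of change. Then I held briefly, let go and raised the arm, and the carrier rolled down to the stop by itself. I handed the job in at about 6.7 s, within the 40 s limit.

- **Carrier:** three side-camera readings put the top of its fin at about y = −106 mm. Allowing for the lean of the slope, that puts the carrier's centre at roughly −97 mm, against the nominal −94. It did not move between the readings.
- **Sideways fit:** the fin read about 4 to 5 mm off the bar's centre line. The side camera sees mostly one face and showed a similar bias of 3 mm on the bare rail, so the true offset is probably smaller.
- **Low block:** it was never approached, and the last picture shows it where it stood. I did not measure its position again.
- **Gripper:** it was about 0.2 m from the carrier with the force near zero.

No check failed or disagreed. The first move call was refused as invalid because I had left out a value, and nothing moved.

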